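Read a glass test plate: bin the broken one, show the sound one label up

TASK

Clear the broken glass test plate from the rack into the wire basket. Then lift out the sound plate and, going by the notch beside its frosted end, show its label: hold the plate by its clear part with the frosted end a hand's width or two above the panel of the light box, label side turned up and lying back at 45 degrees or flatter. Finish while still holding it there, steady and with the fingers off the frosted end; do not put it down, and leave the other things where they are.

Things in the scene. Friction and masses are not known exactly. Their poses are not given: they have to be found in the camera images.
- rack: light wooden rack, 90 (x) x 112 (y) x 36 mm, fixed, at any yaw. Origin: centre of its underside, z up. Three slots run along its x, 36 mm apart in y (the middle one empty), 9.6 mm wide, 16 mm deep, their floor 20 mm above the table. The two plates stand upright in the outer slots; which is in which changes.
- basket: wire basket for broken glass, 180 (x) x 130 (y) x 45 mm high, walls 6 mm, floor 5 mm, open at the top, fixed. Origin: centre of its underside, z up.
- light_box: flat white light box, 226 (x) x 315 (y) x 30 mm, fixed on the table. Origin: centre of its underside, z up; its top is the panel.
- plate_mid (a point): centre of the sound glass plate, 110 (x) x 8 (y) x 60 mm (z), about 120 g, loose. It stands in the rack on a long edge, its upper edge 30 mm above this point. x points along it to the frosted end, y out of its label face, z up as it stands. From the middle to the clear end (-x) it may be gripped across its 8 mm thickness. Low on the glass is a dried dark ink patch.
- plate_label (a point): middle of the frosted strip on the label face of the sound plate: 40 mm along x and 4 mm along y from plate_mid, same axes. The strip is matt white with two pencil lines, x = 26 to 55 mm, full height; it is on the label face only but shows through the glass from both sides.
- plate_notch (a point): where the corner of the sound plate is cut away by a quarter-round notch of 12 mm radius: upper corner of the frosted end, 55 mm along x and 30 mm along z from plate_mid, same axes. With the notch at the top and the frosted end on your left, the label face looks at you.
- broken_mid (a point): middle of the full outline of the broken plate, about 100 g: the same make as the sound one (axes, notch, frost, ink), but its upper corner at the clear end is lost: a ragged break from 38 mm along the upper edge to 34 mm down the end. The upper edge left runs from x = -17 to +43 mm; it can be gripped across its thickness at x = 0 to 20 mm.
- note_pad: bystander: small note pad, 42 x 52 x 7 mm, origin at the centre of its underside
- pencil: bystander: pencil, 178 x 7 x 7 mm, along x, origin at the centre of its underside
- white_tape: bystander: roll of white tape, 62 x 62 x 19 mm, lying flat, origin at the centre of its underside
- dropper_bottle: bystander: white dropper bottle with a black collar, 40 x 40 x 111 mm, origin at the centre of its underside

How it is judged:
By the outcome, as a careful person would: the job done as asked, in the order asked, and still so for the second after the job is handed in, while the arm keeps its last pose, push and grip.
It also fails if it takes over 48 s, if anything falls off the work surface, if the arm or the gripper's body presses on something with over 40 N, if the wrist force passes 120 N, or if a joint passes its speed limit or range.

ROBOT

A 6-joint arm with a two-finger parallel gripper is mounted at the origin on a cart in front of the work surface, level with it; the furniture and walls round the work are solid. World frame = base frame: x ahead of the robot, y to its left, z up, the work surface at z = 0. Lengths are in mm, angles in rad, forces in N, time in s.
With the tool pointing down it reaches from about 300 to 775 mm from the base axis. Payload 14.6 kg.
Tool frame: the origin (TCP) lies between the finger pads; the fingertips stand 8 mm ahead of it and the grasp point (between the pads) lies 11 mm behind it; x points along the fingers, y is the direction in which the jaws open and shut, and the axes are right-handed (so a half turn about x gives the same grasp; the last joint's range is limited). The gripper opens to 94 mm and grips with 3 to 60 N. Pads are 16 mm wide; open, the fingers measure 119 mm over their backs; the gripper's body (75 mm by 177 mm) begins 78 mm behind the grasp point.
Start: joints at [-1.316, 0.3, 1.521, -0, 1.321, -0.067], TCP at [173.944, -521.759, 213.446] pointing down, gripper open.
Joint ranges: [-3.03, 3.03], [-0.79, 2.21], [0.23, 2.52], [-1.04, 4.18], [0, 3.07], [-2.55, 2.55]. Speed limits (rad/s): [2.22, 2.22, 2.57, 3.14, 3.14, 3.14].

INTERFACE

Orientations are given as [roll, pitch, yaw] about the fixed x, y, z axes, in that order (R = Rz(yaw) Ry(pitch) Rx(roll)).
In Python, from cell import telemetry, camera, calibration, order gives the robot as it stands.
- The arm moves only by the shell command python3 -m handwheel 'ROWS' [FORCE]. ROWS is JSON, a list of rows, each a list of 7 numbers: the turn, a rotation vector about the tool's x, y, z as a fraction of full scale, then the shift along the tool's x, y, z as a fraction of full scale, then the opening, from 0 (shut) to 1 (fully open). A call has 1 to 12 rows; each row is the pose to reach, as a shift and turn from the pose measured when the call began, along the tool's axes at that moment, turning the shorter way round; what a row does not reach only later rows make up. Full scale, the value 1, is 300 mm for a shift and pi rad for a turn. A row lasts 1/8 s, in which the tool goes at most 62.5 mm and 10.7 degrees, less where a joint would pass 70% of its speed; a pose out of reach is approached as far as the arm can. A call with a number of a shift or a turn outside -1 to 1 is refused whole. A call with a gripper value outside its range is refused whole. The fingers move at their own pace and stop on an object; FORCE is the grip in N (left out, the last holds). Time passes only in rows, so rows that repeat a pose let the fingers close. It gives the time, the measured TCP pose, the force and the opening at its end, in the units of the state.
- telemetry.read_state(): the state, without advancing time (a new reading comes with each control period).
- camera(name): name is "side" or "top"; returns the picture (480x640x3 uint8, red, green, blue); there is no depth.
- calibration(name): a dict with "fov_y" (degrees; the focal length in pixels is half the picture's height over the tangent of half this angle, whatever the lens; pixels are square), "cx", "cy" (the principal point, pixels), "position" and "attitude" of the camera in the world. Camera axes: x right, y down, z forward; pixel columns grow to the right and rows downward; lengths in mm; the calibration is good to about 2 mm. A picture is of the moment at which its call begins. calibration takes no time and is no camera call.
- order.sign_off(): hands the job in, once; it reports no verdict.
The state is a dict: "clock": time; "joints": joint angles; "qd": joint speeds; "effort": joint torques, N m; "eef_pos": TCP position; "eef_rot": TCP orientation; "wrist_force": force on the tool from outside, world axes, zero at the start; "moment": the same for the moment, N m; "finger_gap": finger opening in mm.
Only numpy, scipy, OpenCV 4.12 (cv2) and the standard library are available. Lean on these libraries where they do the work, as an engineer would, in place of code of your own. Each camera call takes 0.05 s, during which the arm holds its last target.

## Working session

There is one attempt and no reset: what is moved stays moved. The work goes in short steps, Python scripts to look and compute and a shell command to move; the robot and the scene stay as the last step left them, time stands still between calls to the robot, and variables do not carry over. Pictures are saved under pics/ and viewed, and the job is handed in when it is done.

```bash
ls; mkdir -p pics
python3 - <<'E'
from cell import telemetry,camera,calibration
import cv2
for n in("side","top"):
    print(n,calibration(n)); cv2.imwrite(f"pics/{n}0.png",camera(n)[:,:,::-1])
print(telemetry.read_state())
E
```

```text
pics
side {'fov_y': 44.19193680015347, 'cx': 319.0856734165521, 'cy': 241.845175027827, 'position': array([299.94491799, 814.58388012, 579.14924815]), 'attitude': array([-2.10042246,  0.01614901, -2.83945424])}
top {'fov_y': 57.07811639421056, 'cx': 318.8212142598271, 'cy': 229.23950713990806, 'position': array([381.65760732,  27.32941691, 907.09024297]), 'attitude': array([-2.89551743,  0.0066916 , -1.66874737])}
{'clock': 0.1, 'joints': array([-1.31556399e+00,  3.00424138e-01,  1.52149437e+00,  1.56022925e-05,
        1.32066852e+00, -6.66065735e-02]), 'qd': array([-0.00129643, -0.00130701, -0.00161388,  0.00020112,  0.00081757,
        0.00063631]), 'effort': array([ 2.26884340e-04, -5.32644475e+01, -3.53282940e+01,  7.08818645e-02,
        2.35254492e-02, -6.81179222e-05]), 'eef_pos': array([ 173.91598872, -521.55834551,  212.94875739]), 'eef_rot': array([-1.65260018,  1.56980184,  1.81082751]), 'wrist_force': array([ 0.43798333, -0.69137726,  0.34057551]), 'moment': array([ 0.03308405,  0.05458108, -0.0054016 ]), 'finger_gap': 94.29074069773866}
```

View pics/side0.png

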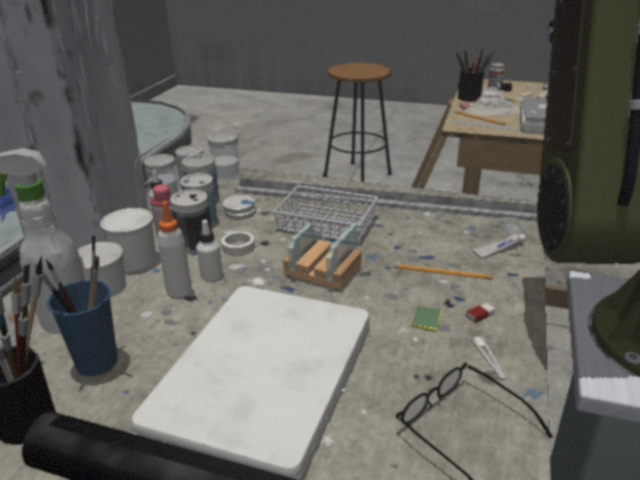

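View pics/top0.png

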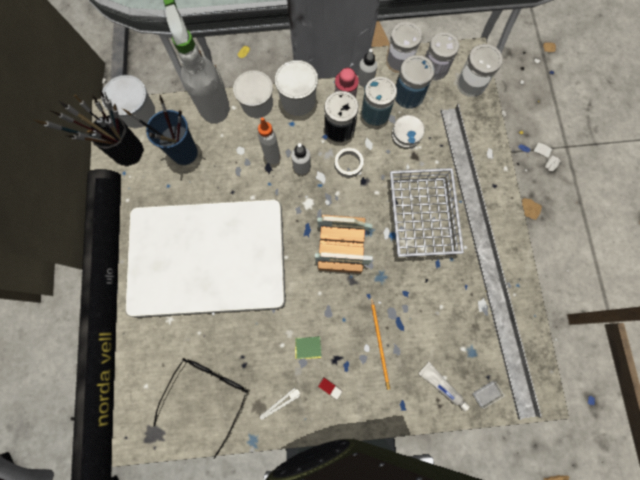

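```bash
cat > h.py <<'E'
import numpy as np,cv2
from scipy.spatial.transform import Rotation as R
from cell import telemetry,camera,calibration
C={n:calibration(n) for n in("side","top")}
def cam(n):
    c=C[n];f=240/np.tan(np.radians(c['fov_y']/2));return c,f,R.from_euler('xyz',c['attitude']).as_matrix()
def ray(n,u,v):
    c,f,M=cam(n);d=M@np.array([(u-c['cx'])/f,(v-c['cy'])/f,1]);return np.array(c['position']),d
def onz(n,u,v,z):
    p,d=ray(n,u,v);return p+d*(z-p[2])/d[2]
def proj(n,X):
    c,f,M=cam(n);q=M.T@(np.array(X,float)-c['position']);return np.array([c['cx']+f*q[0]/q[2],c['cy']+f*q[1]/q[2]])
def tri(uvs,uvt):
    p,d=ray("side",*uvs);q,e=ray("top",*uvt)
    A=np.stack([d,-e],1);s=np.linalg.lstsq(A,q-p,rcond=None)[0]
    a=p+d*s[0];b=q+e*s[1];return (a+b)/2,np.linalg.norm(a-b)
def snap(n,name,box=None,k=1):
    im=camera(n)[:,:,::-1]; cv2.imwrite(f"pics/{name}_raw.png",im)
    if box: 
        x0,y0,x1,y1=box; im=cv2.resize(im[y0:y1,x0:x1],None,fx=k,fy=k,interpolation=cv2.INTER_CUBIC)
        cv2.imwrite(f"pics/{name}.png",im)
    return im
E
python3 - <<'E'
from h import *
a=cv2.imread("pics/side0.png");b=cv2.imread("pics/top0.png")
cv2.imwrite("pics/s0z.png",cv2.resize(a[210:300,270:380],None,fx=6.5,fy=6.5,interpolation=cv2.INTER_CUBIC))
cv2.imwrite("pics/t0z.png",cv2.resize(b[205:280,300:390],None,fx=8,fy=8,interpolation=cv2.INTER_CUBIC))
for uv in((389,168),(452,170),(464,252),(397,260)): print('bask',onz("top",*uv,45))
for uv in((128,205),(280,200),(284,306),(128,316)): print('lb',onz("top",*uv,30))
for uv in((350,162),): print('tape',onz("top",*uv,19))
for uv in((302,150),): print('bot',onz("top",*uv,111))
E
```

```text
bask [ 714.15702864 -146.54838102   45.        ]
bask [ 696.59853069 -276.17536456   45.        ]
bask [ 522.7288375  -270.16602626   45.        ]
bask [ 519.93313778 -135.78321363   45.        ]
lb [692.87590884 402.2845999   30.        ]
lb [672.0907609  86.0300184  30.       ]
lb [453.54494743  94.90027365  30.        ]
lb [464.2981696  400.61828804  30.        ]
tape [746.32864271 -70.09397247  19.        ]
bot [742.85660348  30.12172753 111.        ]
```

View pics/s0z.png

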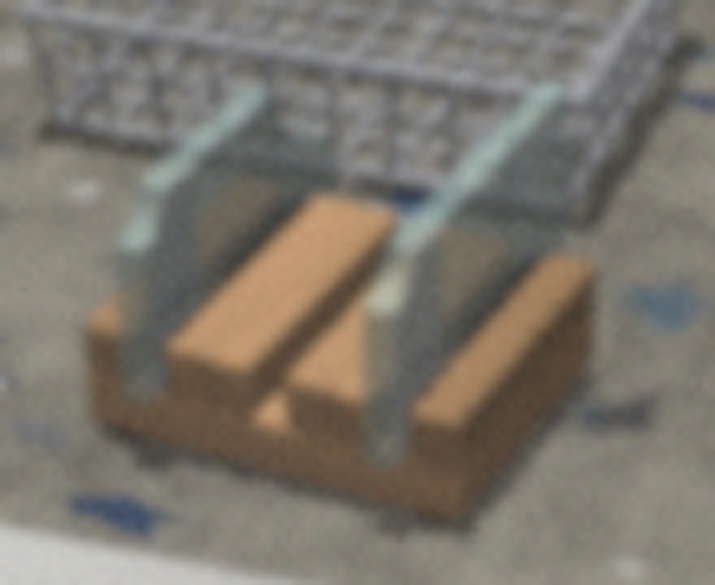

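View pics/t0z.png

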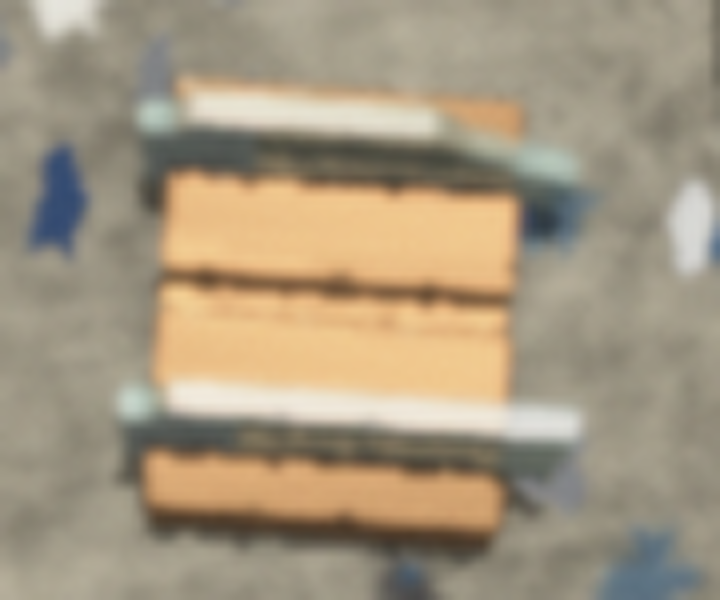

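Run:
```python
from h import *
Z=lambda x,y:(300+x/8-.5+.06,205+y/8-.5+.06)
S=lambda x,y:(270+x/6.5-.42,210+y/6.5-.42)
def p(n,X): print(n,np.round(X,1))
a=onz("top",*Z(165,396),80);b=onz("top",*Z(582,422),80);p('sound43',a);p('sound-55',b);p('len98?',np.linalg.norm(a-b))
u=(a-b)/np.linalg.norm(a-b); print('yaw',np.degrees(np.arctan2(u[1],u[0])));p('mid',(b+55*u+a-43*u)/2)
c=onz("top",*Z(188,108),80);d=onz("top",*Z(440,124),80);p('br43',c);p('br-17',d);p('len60?',np.linalg.norm(c-d))
p('brmid',(c-43*u+d+17*u)/2)
for s,t in(((410,240),(165,396)),((550,92),(582,422)),((155,185),(188,108)),((260,92),(440,124))): print('tri',*tri(S(*s),Z(*t)))
# rack corners z=36
for q in((180,80),(522,105),(495,535),(145,512)): p('rack',onz("top",*Z(*q),36))
e=telemetry.read_state(); M=R.from_euler('xyz',e['eef_rot']).as_matrix(); print(M.round(3))
im=cv2.imread("pics/top0.png")
cv2.imwrite("pics/t0b.png",cv2.resize(im[155:270,375:475],None,fx=5,fy=5,interpolation=cv2.INTER_CUBIC))
im=cv2.imread("pics/side0.png")
cv2.imwrite("pics/s0b.png",cv2.resize(im[180:250,265:385],None,fx=6,fy=6,interpolation=cv2.INTER_CUBIC))
```

```text
sound43 [540.2  14.7  80. ]
sound-55 [524.1 -83.3  80. ]
len98? 99.3
yaw 80.68706497706941
mid [533.1 -28.4  80. ]
br43 [610.4   2.1  80. ]
br-17 [600.3 -58.3  80. ]
len60? 61.3
brmid [603.3 -40.9  80. ]
tri [537.12310942  14.29669075  82.06720874] 5.254955526497832
tri [524.0930072  -84.12778062  74.45185262] 1.9058373638332589
tri [608.87258523   1.81505208  79.80575012] 3.175363732333879
tri [599.78520411 -58.88490307  76.77645945] 2.752726119291097
rack [630.2   2.1  36. ]
rack [614.9 -84.3  36. ]
rack [505.6 -64.   36. ]
rack [519.9  21.9  36. ]
[[-0.     0.316 -0.949]
 [ 0.001 -0.949 -0.316]
 [-1.    -0.001 -0.   ]]
```

View pics/t0b.png

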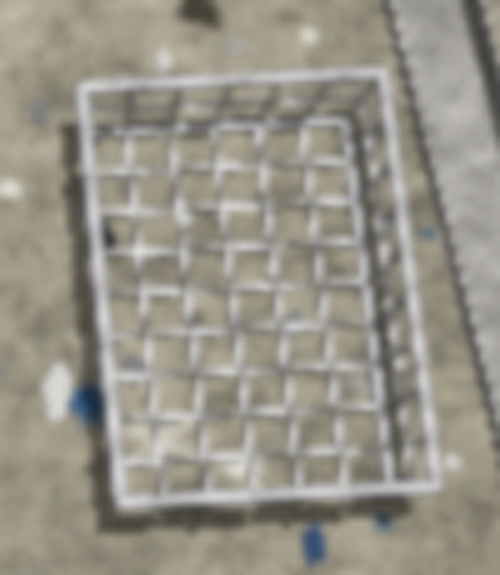

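View pics/s0b.png

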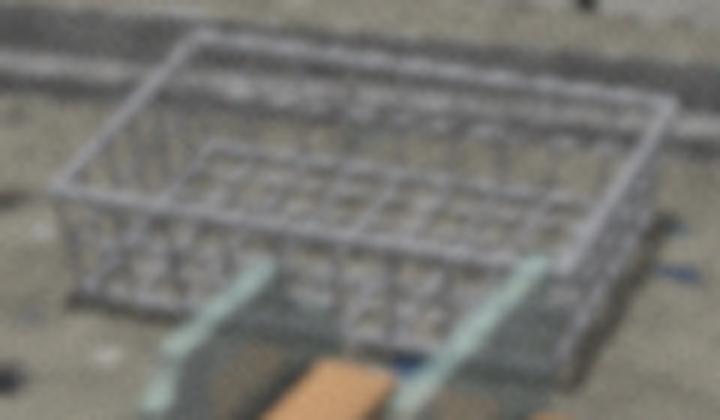

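Run:
```python
from h import *
P=[onz("top",375+x/5-.4,155+y/5-.4,45) for x,y in((78,85),(387,68),(440,488),(118,507))]
for a,b in zip(P,P[1:]+P[:1]): print(a.round(1),np.linalg.norm(a-b).round(1))
print(np.mean(P,0), [np.degrees(np.arctan2(*(P[i]-P[j])[1::-1])) for i,j in((0,3),(1,2))])
T=[(57,190),(198,33),(675,100),(565,265)]
Tt=[(78,85),(387,68),(440,488),(118,507)]
# side order: left-near = far x,y big ; 
for s,t in zip(T,[0,1,2,3]): print(tri((265+s[0]/6-.4,180+s[1]/6-.4),(375+Tt[t][0]/5-.4,155+Tt[t][1]/5-.4)))
```

```text
[ 706.  -147.9   45. ] 129.0
[ 700.5 -276.9   45. ] 178.2
[ 522.6 -267.3   45. ] 128.2
[ 527.7 -139.3   45. ] 178.5
[ 614.19676983 -207.85265171   45.        ] [np.float64(-2.781071306828586), np.float64(-3.062888988854494)]
(array([ 704.65783999, -148.7618015 ,   42.58856306]), np.float64(4.271977640395614))
(array([ 699.88696478, -278.12623377,   41.94633634]), np.float64(3.444001192645827))
(array([ 522.11114257, -268.29374457,   42.48596981]), np.float64(1.8071485941081196))
(array([ 527.84742678, -139.33436401,   44.61572719]), np.float64(0.25015799022677393))
```

```bash
cat > g.py <<'E'
from h import *
import sys
def go(p,yaxis_az=None,M2=None):
    e=telemetry.read_state();M=R.from_euler('xyz',e['eef_rot']).as_matrix()
    d=M.T@(np.array(p)-e['eef_pos'])/300
    if M2 is None:
        a=np.radians(yaxis_az);x=np.array([0,0,-1.]);y=np.array([np.cos(a),np.sin(a),0]);M2=np.stack([x,y,np.cross(x,y)],1)
    r=R.from_matrix(M.T@M2).as_rotvec()/np.pi
    print('turn',r.round(4),'shift',d.round(4),'mm',np.linalg.norm(d*300).round(),'deg',(np.linalg.norm(r)*180).round(1))
def st():
    e=telemetry.read_state();M=R.from_euler('xyz',e['eef_rot']).as_matrix()
    print('t',round(e['clock'],2),'pos',e['eef_pos'].round(1),'q',e['joints'].round(2),'F',e['wrist_force'].round(1),'gap',round(e['finger_gap'],1));print(M.round(3))
E
python3 - <<'E'
from g import *
go((604.9,-29.1,190),-9.5); go((390,-275,210),-40)
E
```

```text
turn [-3.448e-01 -2.000e-04  3.000e-04] shift [ 0.0777 -1.1028 -1.8821] mm 655.0 deg 62.1
turn [-1.753e-01 -1.000e-04  3.000e-04] shift [ 0.0105 -0.5518 -0.9433] mm 328.0 deg 31.6
```

```bash
python3 -m handwheel '[[-0.175,0,0,0.01,-0.55,-0.94,0.45],[-0.175,0,0,0.01,-0.55,-0.94,0.45],[-0.175,0,0,0.01,-0.55,-0.94,0.45],[-0.175,0,0,0.01,-0.55,-0.94,0.45],[-0.175,0,0,0.01,-0.55,-0.94,0.45],[-0.175,0,0,0.01,-0.55,-0.94,0.45],[-0.175,0,0,0.01,-0.55,-0.94,0.45]]'; python3 -c "
from g import *
st();go((604.9,-29.1,170),-9.5)"
```

```text
clock: 0.98
eef_pos: [389.4, -275.6, 209.9]
eef_rot: [-1.909, 1.569, 2.106]
wrist_force: [-1.0, -0.7, 0.2]
finger_gap: 42.5
t 0.97 pos [ 389.4 -275.6  209.9] q [-0.69  0.14  1.72  0.    1.28  0.  ] F [-1.  -0.7  0.2] gap 42.5
[[-0.001  0.766 -0.642]
 [ 0.001 -0.642 -0.766]
 [-1.    -0.001 -0.   ]]
turn [-0.1693 -0.0002  0.0003] shift [ 0.1336  0.0229 -1.0912] mm 330.0 deg 30.5
```

```bash
python3 -m handwheel '[[-0.17,0,0,0.1,0.02,-1,0.45],[-0.17,0,0,0.1,0.02,-1,0.45],[-0.17,0,0,0.1,0.02,-1,0.45],[-0.17,0,0,0.1,0.02,-1,0.45],[-0.17,0,0,0.1,0.02,-1,0.45],[-0.17,0,0,0.1,0.02,-1,0.45],[-0.17,0,0,0.1,0.02,-1,0.45]]'; python3 -c "
from g import *
st();go((604.9,-29.1,130),-9.5);go((604.9,-29.1,57),-9.5)"
```

```text
clock: 1.85
eef_pos: [586.2, -51.3, 179.8]
eef_rot: [-1.998, 1.569, 2.55]
wrist_force: [1.0, -0.6, -0.1]
finger_gap: 42.4
t 1.85 pos [586.2 -51.3 179.8] q [-0.15  0.41  1.45  0.    1.28  0.01] F [ 1.  -0.6 -0.1] gap 42.4
[[-0.001  0.986 -0.164]
 [ 0.001 -0.164 -0.986]
 [-1.    -0.002 -0.001]]
turn [ 0.0002 -0.0002  0.0005] shift [ 0.166   0.0497 -0.0832] mm 58.0 deg 0.1
turn [ 0.0002 -0.0002  0.0005] shift [ 0.4093  0.05   -0.083 ] mm 126.0 deg 0.1
```

```bash
python3 -m handwheel '[[0,0,0,0.166,0.05,-0.083,0.45],[0,0,0,0.166,0.05,-0.083,0.45],[0,0,0,0.166,0.05,-0.083,0.45]]'; python3 -c "
from g import *
st();snap('side','s1',(230,120,390,300),3.3);snap('top','t1',(270,180,400,290),5)
for s in(1,-1):
  e=telemetry.read_state();M=R.from_euler('xyz',e['eef_rot']).as_matrix();print(proj('side',e['eef_pos']+8*M[:,0]+s*21*M[:,1]))
"
```

```text
clock: 2.22
eef_pos: [604.9, -30.7, 131.5]
eef_rot: [-2.724, 1.57, 1.822]
wrist_force: [0.5, -0.0, 0.9]
finger_gap: 42.5
t 2.23 pos [604.9 -30.7 131.5] q [-0.11  0.5   1.44  0.    1.2   0.05] F [ 0.5 -0.   0.9] gap 42.5
[[-0.     0.986 -0.166]
 [ 0.001 -0.166 -0.986]
 [-1.    -0.    -0.001]]
[289.07226167 204.06087902]
[310.80085321 208.82905987]
```

View pics/s1.png

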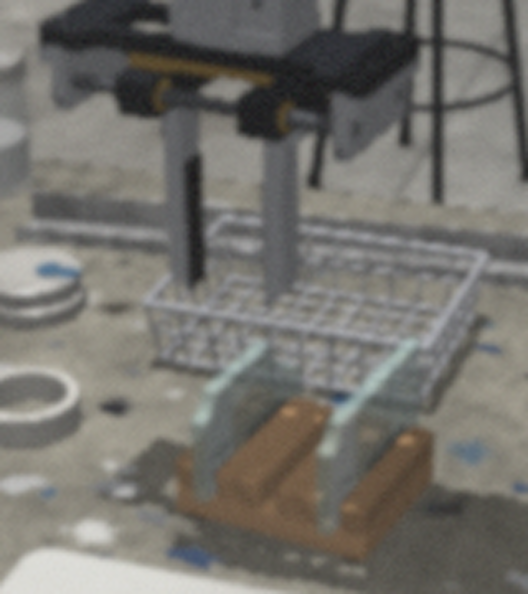

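View pics/t1.png

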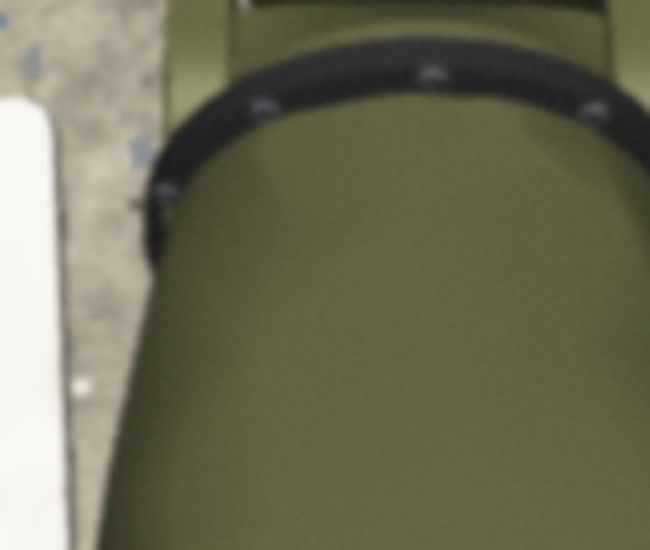

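```bash
python3 -m handwheel '[[0,0,0,0.15,0,0,0.45],[0,0,0,0.248,0,0,0.45],[0,0,0,0.248,0,0,0.45],[0,0,0,0.248,0,0,0],[0,0,0,0.248,0,0,0],[0,0,0,0.248,0,0,0],[0,0,0,0.248,0,0,0],[0,0,0,0.248,0,0,0]]' 25; python3 -c "
from g import *
st();snap('side','s2',(230,120,390,300),3.3)"
```

```text
clock: 3.32
eef_pos: [605.6, -30.4, 58.2]
eef_rot: [1.936, 1.569, 0.199]
wrist_force: [-1.3, 0.4, 5.6]
finger_gap: 8.4
t 3.33 pos [605.6 -30.4  58.2] q [-0.11  0.58  1.5   0.    1.06  0.06] F [-1.3  0.4  5.6] gap 8.4
[[ 0.002  0.986 -0.165]
 [ 0.    -0.165 -0.986]
 [-1.     0.002 -0.001]]
```

View pics/s2.png

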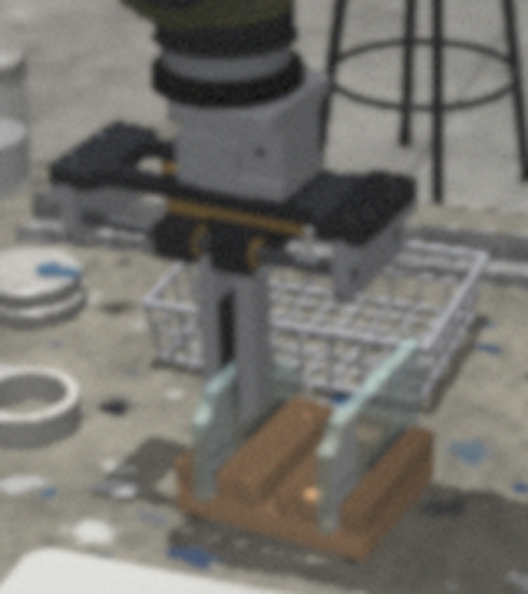

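```bash
python3 -m handwheel '[[0,0,0,-0.05,0,0,0],[0,0,0,-0.13,0,0,0],[0,0,0,-0.25,0,0,0],[0,0,0,-0.4,0,0,0],[0,0,0,-0.4,0,0,0],[0,0,0,-0.4,0,0,0]]'; python3 -c "
from g import *
st();go((624,-201,170),-92.9);go((624,-201,66),-92.9)"
```

```text
clock: 4.12
eef_pos: [605.0, -30.4, 177.8]
eef_rot: [2.105, 1.569, 0.368]
wrist_force: [0.1, 0.3, -0.4]
finger_gap: 8.2
t 4.12 pos [605.  -30.4 177.8] q [-0.11  0.45  1.4   0.    1.29  0.06] F [ 0.1  0.3 -0.4] gap 8.2
[[ 0.001  0.986 -0.165]
 [ 0.    -0.165 -0.986]
 [-1.     0.001 -0.001]]
turn [ 4.632e-01 -5.000e-04 -1.000e-04] shift [0.026  0.1566 0.5505] mm 172.0 deg 83.4
turn [ 4.632e-01 -5.000e-04 -1.000e-04] shift [0.3726 0.1562 0.5507] mm 205.0 deg 83.4
```

```bash
python3 -m handwheel '[[0.46,0,0,0.02,0.156,0.55,0],[0.46,0,0,0.02,0.156,0.55,0],[0.46,0,0,0.02,0.156,0.55,0],[0.46,0,0,0.02,0.156,0.55,0],[0.46,0,0,0.02,0.156,0.55,0],[0.46,0,0,0.02,0.156,0.55,0],[0.46,0,0,0.02,0.156,0.55,0],[0.46,0,0,0.02,0.156,0.55,0],[0.46,0,0,0.02,0.156,0.55,0],[0.46,0,0,0.02,0.156,0.55,0]]'; python3 -c "
from g import *
st();go((624,-201,70),-92.9);snap('side','s3',(230,60,390,240),3.3);snap('top','t3',(350,130,490,280),4)"
```

```text
clock: 5.38
eef_pos: [623.6, -200.8, 171.0]
eef_rot: [-1.639, 1.57, 1.465]
wrist_force: [-0.4, 0.7, -1.4]
finger_gap: 7.6
t 5.38 pos [ 623.6 -200.8  171. ] q [-0.37  0.57  1.24  0.    1.33  1.24] F [-0.4  0.7 -1.4] gap 7.6
[[ 0.    -0.038 -0.999]
 [ 0.001 -0.999  0.038]
 [-1.    -0.001 -0.   ]]
turn [ 0.0042 -0.      0.0003] shift [ 0.3368  0.0011 -0.0013] mm 101.0 deg 0.8
```

View pics/s3.png

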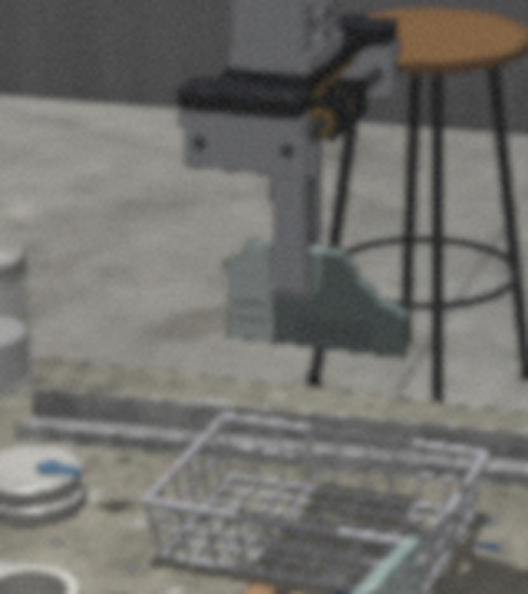

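View pics/t3.png

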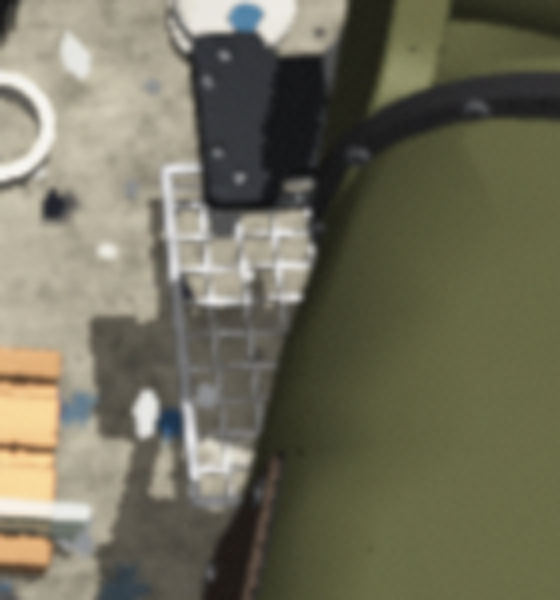

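```bash
python3 -m handwheel '[[0,0,0.05,0.05,0.08,0,0],[0,0,0.111,0.15,0.08,0,0],[0,0,0.111,0.27,0.08,0,0],[0,0,0.111,0.35,0.08,0,0],[0,0,0.111,0.39,0.08,0,0],[0,0,0.111,0.395,0.08,0,0],[0,0,0.111,0.395,0.08,0,0]]'; python3 -c "
from g import *
st();snap('side','s4',(230,100,390,280),3.3)"
```

```text
clock: 6.35
eef_pos: [623.3, -224.9, 53.9]
eef_rot: [1.576, 1.222, -1.604]
wrist_force: [-0.7, 0.8, -0.9]
finger_gap: 8.1
t 6.35 pos [ 623.3 -224.9   53.9] q [-0.27  0.68  1.39 -0.4   1.02  1.54] F [-0.7  0.8 -0.9] gap 8.1
[[-0.011 -0.037 -0.999]
 [-0.341 -0.939  0.038]
 [-0.94   0.341 -0.002]]
```

View pics/s4.png

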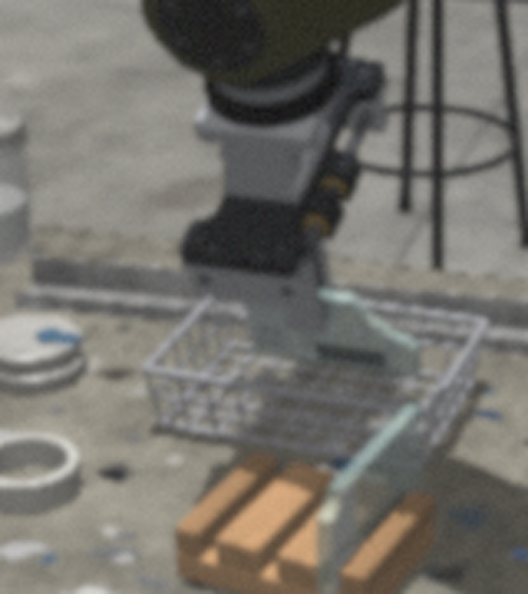

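```bash
python3 -m handwheel '[[0,0,0,0.01,0,0,0.1],[0,0,0,0.01,0,0,0.3],[0,0,0,0.01,0,0,0.3],[0,0,0,-0.1,0,0,0.3],[0,0,0,-0.25,0,0,0.3],[0,0,0,-0.4,0,0,0.3],[0,0,0,-0.4,0,0,0.45],[0,0,0,-0.4,0,0,0.45]]'; python3 -c "
from g import *
st();snap('side','s5',(230,100,390,280),3.3);go((529,-46,170),-9.5)"
```

```text
clock: 7.4
eef_pos: [624.4, -184.0, 166.1]
eef_rot: [1.575, 1.223, -1.606]
wrist_force: [0.6, 0.2, 0.2]
finger_gap: 41.6
t 7.4 pos [ 624.4 -184.   166.1] q [-0.21  0.54  1.33 -0.36  1.23  1.52] F [0.6 0.2 0.2] gap 41.6
[[-0.012 -0.037 -0.999]
 [-0.341 -0.939  0.038]
 [-0.94   0.341 -0.001]]
turn [-0.4546  0.0798 -0.0908] shift [-0.167  -0.4159  0.3349] mm 168.0 deg 84.7
```

View pics/s5.png

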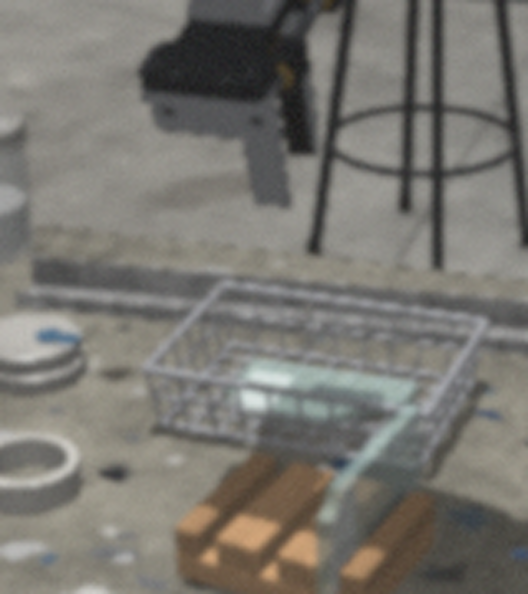

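```bash
python3 -m handwheel '[[-0.455,0.08,-0.091,-0.167,-0.416,0.335,0.45],[-0.455,0.08,-0.091,-0.167,-0.416,0.335,0.45],[-0.455,0.08,-0.091,-0.167,-0.416,0.335,0.45],[-0.455,0.08,-0.091,-0.167,-0.416,0.335,0.45],[-0.455,0.08,-0.091,-0.167,-0.416,0.335,0.45],[-0.455,0.08,-0.091,-0.167,-0.416,0.335,0.45],[-0.455,0.08,-0.091,-0.167,-0.416,0.335,0.45],[-0.455,0.08,-0.091,-0.167,-0.416,0.335,0.45],[-0.455,0.08,-0.091,-0.167,-0.416,0.335,0.45],[-0.455,0.08,-0.091,-0.167,-0.416,0.335,0.45]]'; python3 -c "
from g import *
st();go((529.4,-46.7,57),-9.5);snap('side','s6',(230,100,390,280),3.3)"
```

```text
clock: 8.7
eef_pos: [528.7, -46.1, 169.3]
eef_rot: [-1.374, 1.57, -3.114]
wrist_force: [0.6, -0.1, 0.6]
finger_gap: 41.7
t 8.7 pos [528.7 -46.1 169.3] q [-0.16  0.3   1.63 -0.    1.21  0.01] F [ 0.6 -0.1  0.6] gap 41.7
[[-0.001  0.986 -0.168]
 [-0.    -0.168 -0.986]
 [-1.    -0.001  0.   ]]
turn [-0.0009  0.0001  0.0003] shift [0.3744 0.0029 0.0016] mm 112.0 deg 0.2
```

View pics/s6.png

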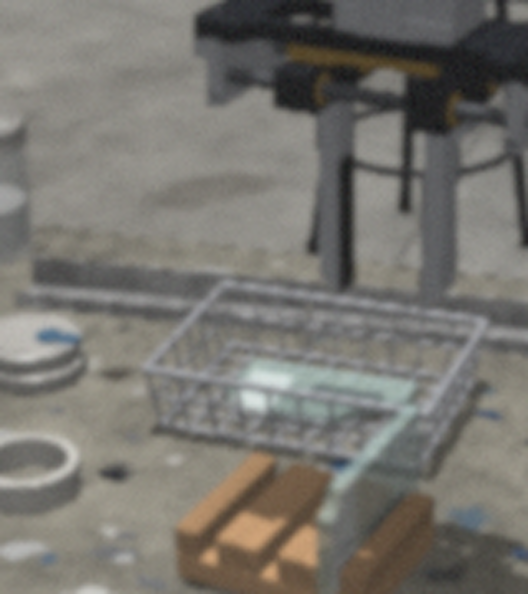

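```bash
python3 -m handwheel '[[0,0,0,0.15,0.003,0.002,0.45],[0,0,0,0.3,0.003,0.002,0.45],[0,0,0,0.374,0.003,0.002,0.45],[0,0,0,0.374,0.003,0.002,0.45],[0,0,0,0.374,0.003,0.002,0],[0,0,0,0.374,0.003,0.002,0],[0,0,0,0.374,0.003,0.002,0],[0,0,0,0.374,0.003,0.002,0],[0,0,0,0.374,0.003,0.002,0]]' 40; python3 -c "
from g import *
st()"
```

```text
clock: 9.88
eef_pos: [529.7, -46.7, 57.8]
eef_rot: [1.07, 1.571, -0.668]
wrist_force: [-0.4, -0.6, 5.3]
finger_gap: 7.9
t 9.88 pos [529.7 -46.7  57.8] q [-0.16  0.44  1.72 -0.    0.98  0.01] F [-0.4 -0.6  5.3] gap 7.9
[[ 0.     0.986 -0.167]
 [-0.    -0.167 -0.986]
 [-1.     0.     0.   ]]
```

```bash
python3 -m handwheel '[[0,0,0,-0.05,0,0,0],[0,0,0,-0.13,0,0,0],[0,0,0,-0.25,0,0,0],[0,0,0,-0.4,0,0,0],[0,0,0,-0.55,0,0,0],[0,0,0,-0.65,0,0,0],[0,0,0,-0.65,0,0,0],[0,0,0,-0.65,0,0,0]]'; python3 -c "
from g import *
st();snap('side','s7',(230,60,390,260),3)
go((520,200,250),-90)"
```

```text
clock: 10.88
eef_pos: [529.1, -46.6, 251.6]
eef_rot: [-1.526, 1.569, 3.018]
wrist_force: [0.1, -0.2, -1.9]
finger_gap: 7.7
t 10.88 pos [529.1 -46.6 251.6] q [-0.16  0.23  1.52 -0.    1.39  0.01] F [ 0.1 -0.2 -1.9] gap 7.7
[[-0.002  0.986 -0.167]
 [ 0.    -0.167 -0.986]
 [-1.    -0.002  0.   ]]
turn [0.4466 0.0006 0.0006] shift [ 0.0046 -0.1671 -0.8056] mm 247.0 deg 80.4
```

View pics/s7.png

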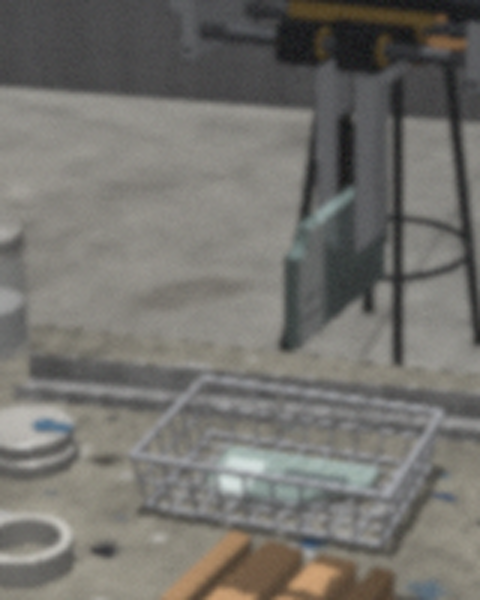

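```bash
python3 -m handwheel '[[0.446,0,0,0,-0.167,-0.8,0],[0.446,0,0,0,-0.167,-0.8,0],[0.446,0,0,0,-0.167,-0.8,0],[0.446,0,0,0,-0.167,-0.8,0],[0.446,0,0,0,-0.167,-0.8,0],[0.446,0,0,0,-0.167,-0.8,0],[0.446,0,0,0,-0.167,-0.8,0],[0.446,0,0,0,-0.167,-0.8,0],[0.446,0,0,0,-0.167,-0.8,0],[0.446,0,0,0,-0.167,-0.8,0]]'; python3 -c "
from g import *
st()
t=np.radians(62);M=np.array([[0,np.sin(t),-np.cos(t)],[0,-np.cos(t),-np.sin(t)],[0,0,0]]).T
M[:,2]=np.cross(M[:,0],M[:,1]);print(M)
go((520,240,185),M2=M)"
```

```text
clock: 12.18
eef_pos: [519.6, 198.3, 250.7]
eef_rot: [0.008, 1.567, -3.128]
wrist_force: [0.1, 0.1, -0.6]
finger_gap: 8.1
t 12.18 pos [519.6 198.3 250.7] q [0.3  0.29 1.45 0.   1.41 1.86] F [ 0.1  0.1 -0.6] gap 8.1
[[-0.003  0.006 -1.   ]
 [-0.    -1.    -0.006]
 [-1.     0.     0.003]]
[[ 0.          0.         -1.        ]
 [ 0.88294759 -0.46947156  0.        ]
 [-0.46947156 -0.88294759 -0.        ]]
turn [ 0.001   0.0019 -0.3445] shift [ 0.2191 -0.139  -0.0028] mm 78.0 deg 62.0
```

```bash
python3 -m handwheel '[[0,0,-0.344,0.22,-0.139,0,0],[0,0,-0.344,0.22,-0.139,0,0],[0,0,-0.344,0.22,-0.139,0,0],[0,0,-0.344,0.22,-0.139,0,0],[0,0,-0.344,0.22,-0.139,0,0],[0,0,-0.344,0.22,-0.139,0,0],[0,0,-0.344,0.22,-0.139,0,0],[0,0,-0.344,0.22,-0.139,0,0]]'; python3 -c "
from g import *
st();snap('side','s8',(90,100,400,400),2);snap('top','t8',(100,150,320,330),3)"
```

```text
clock: 13.18
eef_pos: [519.4, 240.2, 185.0]
eef_rot: [-1.569, 0.493, 1.578]
wrist_force: [-0.4, -0.3, -0.9]
finger_gap: 8.0
t 13.18 pos [519.4 240.2 185. ] q [-0.05  0.44  1.76  1.13  1.33  0.98] F [-0.4 -0.3 -0.9] gap 8.0
[[-0.007  0.002 -1.   ]
 [ 0.881 -0.474 -0.007]
 [-0.474 -0.881  0.002]]
```

View pics/s8.png

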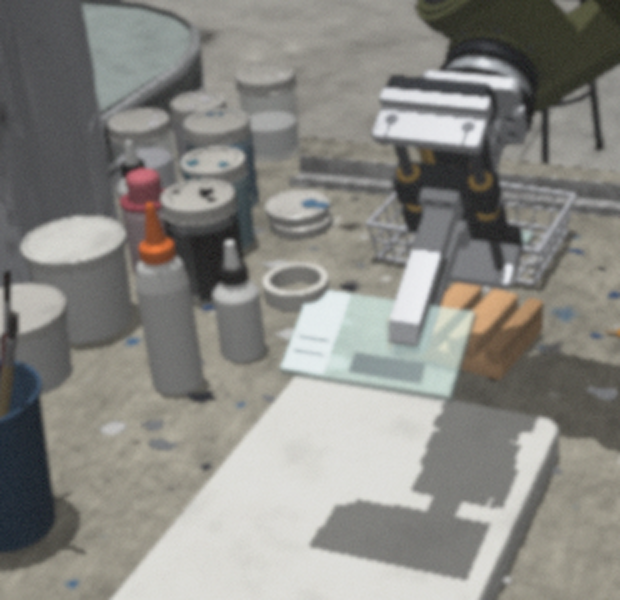

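View pics/t8.png

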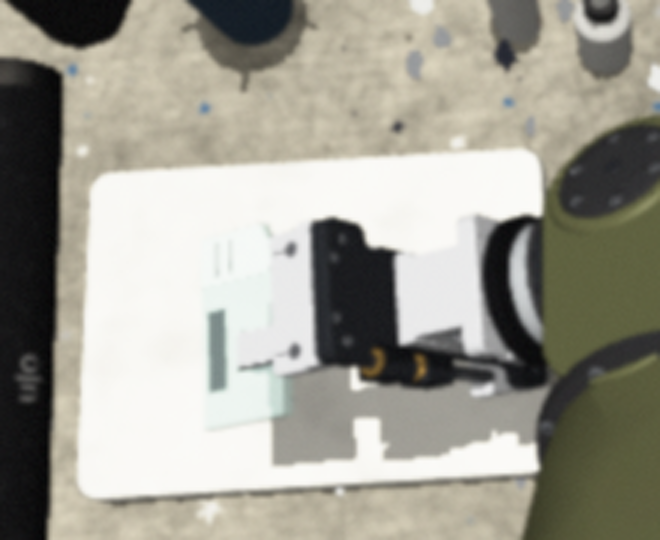

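```bash
python3 -m handwheel '[[0,0,0,0,0,0,0],[0,0,0,0,0,0,0],[0,0,0,0,0,0,0],[0,0,0,0,0,0,0]]'
python3 - <<'E'
from g import *
st()
S=lambda x,y:(90+x/2-.25,100+y/2-.25);T=lambda x,y:(100+x/3-.33,150+y/3-.33)
for n,s,t in(('lowfrost',(282,368),(203,237)),('lowclear',(455,395),(206,431)),('hiclear',(472,312),(287,415))): print(n,*tri(S(*s),T(*t)))
e=telemetry.read_state();M=R.from_euler('xyz',e['eef_rot']).as_matrix()
L=e['eef_pos']-11*M[:,0]+18*M[:,0]-60*M[:,2];print('label pred',L, proj('side',L),proj('top',L),'tilt',np.degrees(np.arccos(-M[2,1])))
P=[onz("top",*uv,30) for uv in((130,209),(280,201),(282,305),(128,315))]
print('lb',np.mean(P,0).round())
snap('side','s9',(90,100,400,400),2);snap('top','t9')
E
```

```text
clock: 13.78
eef_pos: [519.3, 240.5, 185.5]
eef_rot: [-1.57, 0.493, 1.578]
wrist_force: [-0.4, 0.7, -2.2]
finger_gap: 7.7
t 13.78 pos [519.3 240.5 185.5] q [-0.05  0.44  1.76  1.13  1.33  0.98] F [-0.4  0.7 -2.2] gap 7.7
[[-0.007  0.002 -1.   ]
 [ 0.881 -0.473 -0.007]
 [-0.473 -0.881  0.001]]
lowfrost [591.57316168 273.95187253 168.93165202] 4.261280726923383
lowclear [479.76422385 273.69395864 170.28582256] 3.996544627931706
hiclear [482.51171968 221.9949635  196.20978176] 0.011929028606331804
label pred [579.20408631 247.13348978 182.16007248] [246.17747921 264.38818339] [181.09623276 233.46048765] tilt 28.218625375132305
lb [569. 246.  30.]
```

View pics/s9.png

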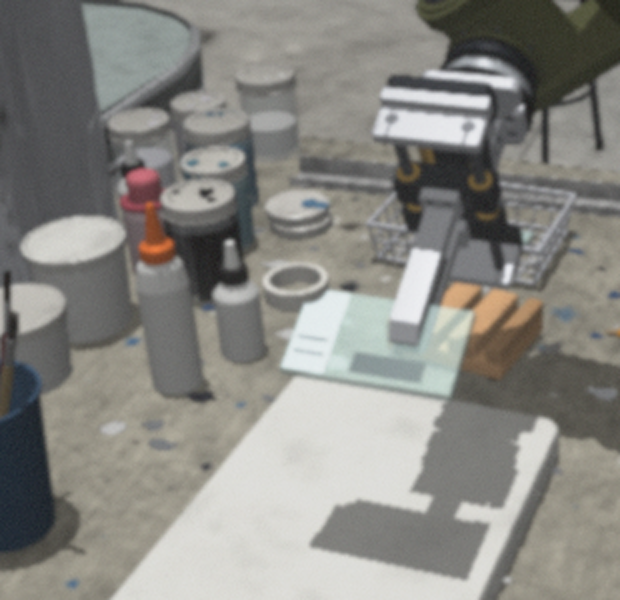

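View pics/t9_raw.png

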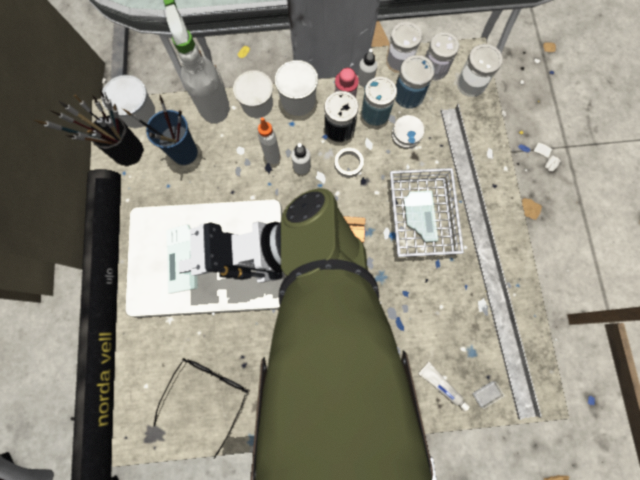

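```bash
python3 -c "
from cell import order
print(order.sign_off())"
```

```text
the job is handed in; nothing more can be done
None
```

The broken plate is lying flat inside the wire basket, and the arm is holding the sound plate above the light box with its label up. I handed the job in at about 13.9 s of the 48 s allowed.

**Broken plate:** I gripped it about 9 mm from its middle on the frosted side, lowered it into the basket at a 20° tilt and let go. The last top picture shows it lying flat inside the walls.

**Sound plate:** I gripped it about 20 mm from its middle on the clear side, so the fingers are off the frosted end.
- **Label:** the frosted strip is about 150 mm above the panel and lies over the light box. The label face is tilted about 28° from flat, worked out from the measured tool pose.
- **Label side:** with the notch at the top, the frosted end is on the left of the face that is up, which makes it the label face.
- **Steadiness:** over the last 0.6 s the tool moved by less than 1 mm, with the grip at 7.7 to 8.0 mm and set to 40 N.

**Disagreements:**
- Plate corners measured from the two cameras missed each other by up to about 4 mm, a little more than the 2 mm calibration error alone would suggest.
- The wrist force read about 5 N upward at both grasps; I did not find the cause.

The tape, bottle and rack look unmoved in the last pictures. The arm hid the note pad and pencil from the top camera at the end, so I did not confirm those two; the arm and plates stayed well above the table near them.

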